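Push a phone tray through the gated chute into the dust bay

TASK

Press the long bar beside the chute down to about level with one fingertip to raise the sprung gate, and keep it down while another finger pushes the grey tray, by the upright plate at its tail, through the gate and fully home against the end stop of the bay; the gate must not drop on or be touched by the tray or phone. With the tray home, back off and let the gate fall shut behind the pan. Only press and push: lift nothing, keep the phone chassis in the tray, and leave the jar, tin and cutters alone.

Things in the scene. Friction and masses are not known exactly. Their poses are not given: they have to be found in the camera images.
- chute: Fixed aluminium chute, 385 x 160 mm. Origin on the desk under the middle of the gate; +x = direction of travel, z up. It stands on 10 mm feet (a cord may pass beneath); floor 14 mm above the desk; side walls at y = +-75 to +-80 mm, tops 38 mm over the desk from x = -275 to 10 mm. Then the dust bay to x = 110 mm: grey walls, clear cover, top at 67 mm. The press bar runs beside the chute, centred on y = -96 mm, x = -280 to -65 mm, 24 mm wide.
- gate (a joint): Angle (rad) of the rocker with press bar and gate: 0 shut, 0.52 open at a stop. Pressing the bar down opens it. At 0.32 the bar is level, its whole top 60 mm above the desk, so a fingertip at that height can slide along it. From 0.17 up the gate clears the pan. Shut, its lower edge is 8 mm over the chute floor, above the tail. A spring shuts it: about 2 N at the bar's end, 8 N at 60 mm from the pivot.
- bar_tip (a point): Middle of the top edge at the free end of the press bar (dark steel, cross-ribbed), 220 mm back from the pivot; about 127 mm above the desk when the gate is shut, 60 mm when the bar is level.
- pivot (a point): Centre of the pivot pin of bar and gate, which is level and runs along the chute's y: at x = -60, y = -96 mm, 28 mm above the desk.
- end_stop (a point): Middle of the end stop's face inside the bay, at x = 94 mm in the chute frame, 22 mm above the desk.
- tray: Loose grey plastic tray, about 0.3 kg, sliding in the chute with 2 mm play each side. Origin at the middle of the pan's underside, axes parallel to the chute's. Pan 80 mm long (x = +-40), 146 mm wide, rim 16 mm high. A flat tail 5 mm thick runs back to an upright push plate. Fully home, the pan's front touches the end stop and the origin is at x = 54 mm in the chute frame.
- push_face (a point): Middle line of the rear face of the tray's push plate, where to push forward: 69 mm above the desk, 165 mm behind the tray's origin and at its y = -35 mm. The plate is 60 mm wide, 6 mm thick and its top is 85 mm above the desk. Its middle line lies 61 mm across from that of the press bar.
- nose (a point): Middle of the pan's front edge, 8 mm above the tray's underside.
- pan_rear (a point): Middle of the pan's rear edge, 8 mm above the tray's underside.
- phone: Loose stripped phone chassis, 62 x 135 x 10 mm, lying crosswise in the pan; origin at the middle of its underside, long side along its y.
- jar: Loose teal round jar with ribbed lid, 55 mm across, 58 mm high, bystander on the desk beyond the bay; origin under its centre.
- tin: Loose round yellow tin, 55 mm across, 22 mm high, bystander on the desk beyond the bay; origin under its centre.
- cutters: Loose side cutters with orange grips, 117 x 49 x 12 mm, bystander lying flat on the desk behind the chute's loading end; origin under its centre.
Mind the look-alikes: they are no part of the job. What is shaped like the phone but yellow is not meant.

How it is judged:
On the way, in this order (a step that is already met when the one before it is completed fails the run):
1. the gate is open while the pan is still wholly in front of it (value of joint gate above 0.19 rad and x of nose in the frame of chute below -0.004 m), for 0.1 s.
2. the pan is under the open gate, with fingers on both the bar and the tray (value of joint gate above 0.17 rad and x of nose in the frame of chute above 0.02 m and x of pan_rear in the frame of chute below -0.004 m and contact force between the fingers and gate above 0.3 N and contact force between the fingers and tray above 0.2 N), for 0.1 s.
3. the tray is home with the gate still held open (value of joint gate above 0.17 rad and x of tray in the frame of chute above 0.048 m), for 0.1 s.
At the end, for the whole second after the job is handed in: The tray is at rest within 6 mm of the end stop, flat on the chute floor, the phone lies in its pan (within 12 mm of its middle), and the gate is shut (joint below 0.03 rad) (x of tray in the frame of chute above 0.048 m and z of tray in the frame of chute below 0.018 m and value of joint gate below 0.03 rad and x of phone in the frame of tray between -0.012 and 0.012 m and y of phone in the frame of tray between -0.012 and 0.012 m and z of phone in the frame of tray below 0.008 m and linear speed of each of tray, phone below 0.01 m/s); the robot touches nothing.
It fails at once if the gate is less than 0.17 rad open while any of the pan is beneath or against it (value of joint gate below 0.17 rad and x of nose in the frame of chute above -0.004 m and x of pan_rear in the frame of chute below 0.004 m).
It fails at once if the tray is lifted more than 8 mm off the chute floor or tipped (z of tray in the frame of chute above 0.022 m or angle between tray's own z axis and vertical above 0.12 rad).
It fails at once if the phone leaves the pan (not (x of phone in the frame of tray between -0.012 and 0.012 m and y of phone in the frame of tray between -0.012 and 0.012 m and z of phone in the frame of tray below 0.008 m)).
It fails at once if the jar, tin or cutters are moved more than 15 mm (distance of any of jar, tin, cutters from where it was at the start of the episode above 0.015 m).
It also fails if it takes over 35 s, if anything falls off the work surface, if the arm or the gripper's body presses on something with over 40 N, if the wrist force passes 120 N, or if a joint passes its speed limit or range.

ROBOT

A 7-joint arm with a two-finger parallel gripper is mounted at the origin on a cart in front of the work surface, level with it; the furniture and walls round the work are solid. World frame = base frame: x ahead of the robot, y to its left, z up, the work surface at z = 0. Lengths are in m, angles in rad, forces in N, time in s.
With the tool pointing down it reaches from about 0.4 to 0.875 m from the base axis. Payload 6.5 kg.
Tool frame: the origin (TCP) lies between the finger pads; the fingertips stand 19 mm ahead of it and the grasp point (between the pads) is the TCP; z points along the fingers, y is the line along which they close (so a half turn about z gives the same grasp; the last joint's range is limited). The gripper opens to 88 mm and grips with 3 to 60 N. Pads are 18 mm wide; open, the fingers measure 123 mm over their backs; the gripper's body (75 mm by 187 mm) begins 45 mm behind the grasp point.
Start: joints at [-1.376, 0.536, -0.004, 1.538, 0.003, 1.067, -0.071], TCP at [0.168, 0.628, 0.258] pointing down, gripper open.
Joint ranges: [-2.7, 2.7], [-0.37, 2.16], [-1.27, 1.26], [0.24, 2.4], [-1.31, 4.45], [0.19, 1.91], [-2.76, 2.76]. Speed limits (rad/s): [2.39, 2.39, 3.14, 3.14, 3.14, 3.14, 3.14].

INTERFACE

Orientations are given as a unit quaternion [x, y, z, w].
In Python, from workcell import env, optics, job_done gives the robot as it stands. The module is installed in compiled form; this text tells all that it offers.
- The arm moves only by the tool arm_command, never from a script. Its argument "steps" is a list that holds one entry, the list of rows, each a list of 5 numbers: the shift along the tool's x, y, z as a fraction of full scale, then the turn about the tool's z as a fraction of full scale, then the gripper command: -1 is shut, 1 is fully open, values between are in proportion. In form: [[[x, y, z, turn, grip], ...]]. A call has 1 to 12 rows; each row shifts and turns the commanded pose from where the row before left it, along the tool's axes as they then stand; what a row does not reach is not made up. Full scale, the value 1, is 500 mm for a shift and 1.5 rad for a turn. A row lasts 1/8 s, in which the tool goes at most 62.5 mm and 10.7 degrees, less where a joint would pass 70% of its speed; a pose out of reach is approached as far as the arm can. A call with a number of a shift or a turn outside -1 to 1 is refused whole. A call with a gripper value outside its range is refused whole. The fingers move at their own pace and stop on an object; the grip force is fixed at half the most. Time passes only in rows, so rows that do not move let the fingers close. It gives the time, the measured TCP pose, the force, the opening and the grip force at its end, in the units of the state.
- env.sense(): the state, without advancing time (a new reading comes with each control period).
- optics.grab_frame(name): name is "scene" or "side" or "wrist"; returns (picture, depth): 480x640x3 uint8, blue, green, red; 480x640 float32, m along the optical axis (not along the pixel's ray), 0 where there is no reading.
- optics.camera_model(name): a dict with "fovy" (degrees; the focal length in pixels is half the picture's height over the tangent of half this angle, whatever the lens; pixels are square), "cx", "cy" (the principal point, pixels), "R" (3x3) and "t" (3): a world point X has camera coordinates R X + t. Camera axes: x right, y down, z forward; pixel columns grow to the right and rows downward; lengths in m; the calibration is good to about 2 mm. A picture is of the moment at which its call begins: read the wrist's pose just before it. camera_model takes no time and is no camera call; for the wrist camera it gives the pose at the moment of the call.
- job_done(): hands the job in; it is judged then, once.
The state is a dict: "t": time; "joint_positions": joint angles; "joint_vel": joint speeds; "effort": joint torques, N m; "eef_pos": TCP position; "tcp_rot": TCP orientation; "contact_force": force on the tool from outside, world axes, zero at the start; "ft_torque": the same for the moment, N m; "finger_gap": finger opening in m; "gripper_force": force on a finger pad.
Only numpy, scipy, OpenCV 4.12 (cv2) and the standard library are available. Lean on these libraries where they do the work, as an engineer would, in place of code of your own. Each camera call takes 0.05 s, during which the arm holds its last target. There are 200 camera calls.

## Working session

There is one attempt and no reset: what is moved stays moved. The work goes in short steps, Python scripts to look and compute and a tool call to move; the robot and the scene stay as the last step left them, time stands still between calls to the robot, and variables do not carry over. Pictures are saved under pics/ and viewed, at most 10 in all, crops included, and the job is handed in when it is done.

Besides the shell and the picture viewer there is one more tool, called after "Call:" as name([rows], argument=value, ...), one row to a line, values as JSON. arm_command: Moves the arm, as the interface text tells. Its arguments: {"type":"object","properties":{"steps":{"type":"array"}},"required":["steps"]}

```bash
mkdir -p pics
cat > h.py <<'E'
import numpy as np, cv2
from workcell import env, optics
def cam(n):
    m=optics.camera_model(n); f=240/np.tan(np.radians(m["fovy"])/2)
    return f,m["cx"],m["cy"],np.array(m["R"]),np.array(m["t"])
def ray(c,u,v):
    f,cx,cy,R,t=c; d=R.T@np.array([(u-cx)/f,(v-cy)/f,1]); return -R.T@t,d
def onz(c,u,v,z):
    o,d=ray(c,u,v); return o+d*(z-o[2])/d[2]
def proj(c,X):
    f,cx,cy,R,t=c; p=R@np.array(X)+t; return np.array([f*p[0]/p[2]+cx,f*p[1]/p[2]+cy])
def cloud(c,D):
    f,cx,cy,R,t=c; v,u=np.mgrid[0:480,0:640]
    P=np.stack([(u-cx)/f*D,(v-cy)/f*D,D],-1); return (P-t)@R
E
python3 - <<'E'
from h import *
s=env.sense(); print(s)
for n in("scene","side"):
    p,d=optics.grab_frame(n); cv2.imwrite(f"pics/{n}0.png",p); np.save(n+"0.npy",d); print(n,cam(n), optics.camera_model(n).keys(), (d>0).mean())
E
```

```text
{'t': 0.0, 'joint_positions': array([-1.37620844,  0.53712342, -0.00444396,  1.53884875,  0.00263175,
        1.06734154, -0.07115564]), 'joint_vel': array([-1.32637863e-03, -5.62559955e-04, -5.84178971e-05,  2.85917827e-04,
        9.18588819e-04,  9.56193712e-04, -1.33007128e-03]), 'effort': array([-4.49708665e-06, -5.70979929e+01,  9.90383439e-01, -2.51605529e+01,
       -5.63425629e-02,  1.78676331e-02,  1.66340560e-04]), 'eef_pos': array([0.16746646, 0.62745288, 0.25687623]), 'tcp_rot': array([ 1.29957192e-01,  9.91519235e-01, -8.57009783e-04, -3.61402730e-05]), 'contact_force': array([ 0.46360747,  0.70302846, -0.50862542]), 'ft_torque': array([ 0.01541071,  0.02063075, -0.04746707]), 'gripper_force': 0.0, 'finger_gap': 0.08809527815064981}
scene (np.float64(619.8020821272873), 330.563879232173, 245.67145120094972, array([[ 0.42241998, -0.9062263 , -0.01775527],
       [-0.38857859, -0.16336158, -0.90681844],
       [ 0.81888219,  0.38995755, -0.42114733]]), array([-0.2124587 ,  0.31891065,  0.84116999])) dict_keys(['fovy', 'cx', 'cy', 'R', 't']) 0.99634765625
side (np.float64(437.05314776891197), 312.7694132585821, 234.15360893638237, array([[-0.94275706, -0.33313762,  0.01511461],
       [-0.21901335,  0.58434075, -0.78139557],
       [ 0.25148018, -0.73997649, -0.62385295]]), array([0.51236479, 0.19754008, 0.82460693])) dict_keys(['fovy', 'cx', 'cy', 'R', 't']) 0.9959602864583333
```

View pics/scene0.png

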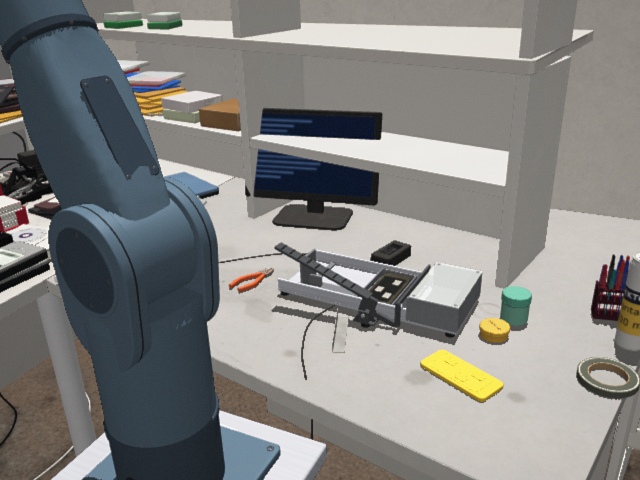

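View pics/side0.png

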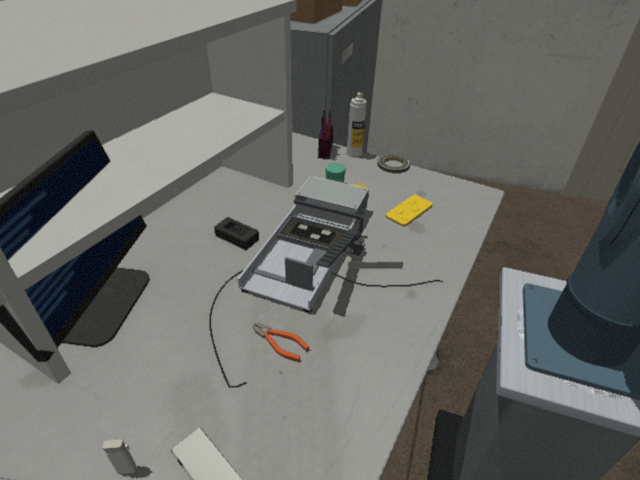

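Scene: chute with its bay at (445,290), dark ribbed bar from (280,248) to (370,315), phone in the tray at (388,285), jar (516,305), tin (494,330), cutters (250,278). Look-alikes: yellow phone shape (460,375) and black box (391,252). Side: push plate (298,272), bar's near end (345,262), loading end (285,285).

Run:
```python
from h import *
A=[]
for n,box in(("scene",(225,490,225,365)),("side",(220,415,165,315))):
    c=cam(n); D=np.load(n+"0.npy"); P=cloud(c,D); im=cv2.imread(f"pics/{n}0.png")
    u0,u1,v0,v1=box; Q=P[v0:v1,u0:u1].reshape(-1,3); C=im[v0:v1,u0:u1].reshape(-1,3)
    print(n,"desk z",np.median(Q[abs(Q[:,2])<.01][:,2]))
    for lo,hi in((.034,.042),(.061,.072),(.075,.09),(.09,.16)):
        q=Q[(Q[:,2]>lo)&(Q[:,2]<hi)]
        r=cv2.minAreaRect(q[:,:2].astype(np.float32)*1000); print(lo,hi,len(q),r[0],r[1],r[2],cv2.boxPoints(r).round().tolist())
    A.append((Q,C))
Q=np.vstack([a[0] for a in A]);C=np.vstack([a[1] for a in A]); np.savez("pc.npz",Q=Q,C=C)
# top view height map
x0,x1,y0,y1=.3,.9,-.45,.35
print(Q.min(0),Q.max(0))
k=(Q[:,2]>-.02)&(Q[:,2]<.2); Q=Q[k];C=C[k]; o=np.argsort(Q[:,2])
S=1000; I=np.zeros((600,800,3),np.uint8)
r=((x1-Q[o,0])*S).astype(int);cc=((y1-Q[o,1])*S).astype(int); m=(r>=0)&(r<600)&(cc>=0)&(cc<800)
I[r[m],cc[m]]=C[o][m]; I=cv2.morphologyEx(I,cv2.MORPH_CLOSE,np.ones((3,3)))
cv2.imwrite("pics/top.png",I)
```

```text
scene desk z -0.0003091836493988671
0.034 0.042 1030 (558.1494140625, -73.38716125488281) (385.4132385253906, 206.3316192626953) 85.17451477050781 [[439.0, -257.0], [645.0, -274.0], [677.0, 110.0], [472.0, 127.0]]
0.061 0.072 2379 (556.4947509765625, -98.61433410644531) (177.2646026611328, 355.6836853027344) 6.638764381408691 [[448.0, 68.0], [489.0, -286.0], [665.0, -265.0], [624.0, 88.0]]
0.075 0.09 276 (510.4527282714844, 19.32561492919922) (166.75421142578125, 51.66475296020508) 53.58287048339844 [[440.0, -32.0], [482.0, -63.0], [581.0, 71.0], [539.0, 102.0]]
0.09 0.16 512 (485.3132629394531, 51.226783752441406) (118.4728012084961, 29.15129280090332) 89.17835998535156 [[470.0, -8.0], [499.0, -8.0], [501.0, 110.0], [472.0, 111.0]]
side desk z 0.0008638838793206543
0.034 0.042 864 (634.3632202148438, -102.013427734375) (345.2091979980469, 492.5975341796875) 10.8361234664917 [[419.0, 107.0], [511.0, -376.0], [850.0, -311.0], [758.0, 172.0]]
0.061 0.072 1701 (562.7898559570312, -150.00474548339844) (233.53292846679688, 441.82904052734375) 27.625160217285156 [[357.0, -8.0], [562.0, -400.0], [769.0, -292.0], [564.0, 100.0]]
0.075 0.09 262 (511.3626708984375, 19.95891571044922) (165.94454956054688, 50.12648391723633) 55.312068939208984 [[444.0, -34.0], [485.0, -63.0], [579.0, 74.0], [538.0, 102.0]]
0.09 0.16 377 (486.4545593261719, 50.128440856933594) (120.75775909423828, 24.312427520751953) 86.4578857421875 [[471.0, -9.0], [495.0, -11.0], [502.0, 110.0], [478.0, 111.0]]
[-0.47515047 -1.86815187 -0.72250626] [0.99638033 0.66544701 0.66104622]
```

View pics/top.png

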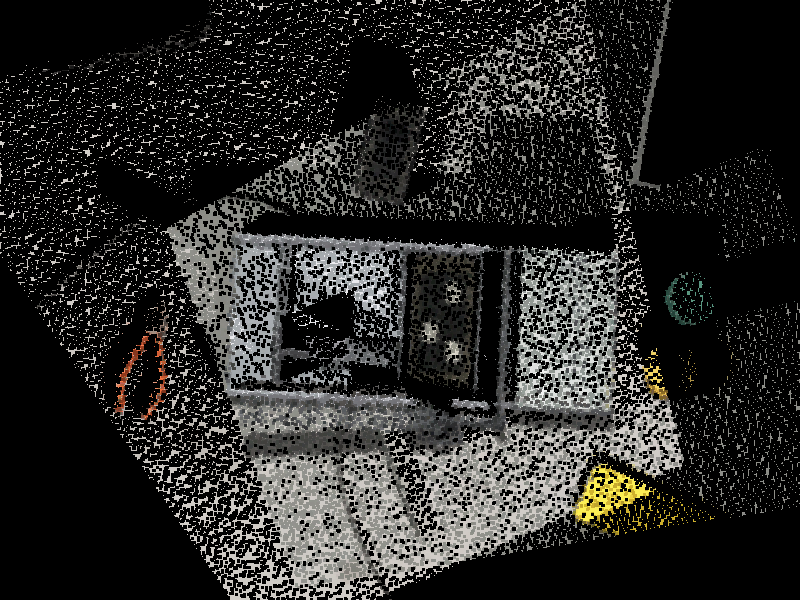

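Run:
```python
from h import *
d=np.load("pc.npz");Q=d["Q"];C=d["C"].astype(int)
k=(Q[:,0]>.4)&(Q[:,0]<.72)&(Q[:,1]>-.3)&(Q[:,1]<.15);Q=Q[k];C=C[k]
# wall tops z .035-.041
w=Q[(abs(Q[:,2]-.038)<.003)]
a=np.array([[.665,.115],[.652,-.14]]); b=np.array([[.51,.125],[.492,-.14]])
def fit(p,seg):
    for tol in(.012,.006,.004):
        u=(seg[1]-seg[0])/np.linalg.norm(seg[1]-seg[0]); n=np.array([-u[1],u[0]])
        q=p[:,:2]-seg[0]; s=q@u; e=q@n; m=(abs(e)<tol)&(s>0)&(s<.255)
        vx,vy,px,py=cv2.fitLine(p[m][:,:2].astype(np.float32),cv2.DIST_HUBER,0,1e-4,1e-4).ravel()
        o=np.array([px,py]);v=np.array([vx,vy]); v*=-np.sign(v[1]); seg=np.array([o-v*((o-seg[0])@v),o+v*((seg[1]-o)@v)])
    return o,v,m.sum()
L=fit(w,a);R=fit(w,b);print(L,R)
v=L[1]+R[1];v/=np.linalg.norm(v);yv=np.array([-v[1],v[0]])
print("axis deg",np.degrees(np.arctan2(v[1],v[0])),"gap",(L[0]-R[0])@yv)
cy=((L[0]+R[0])/2)@yv
# local coords
s=Q[:,:2]@v; t=Q[:,:2]@yv-cy
top=(abs(Q[:,2]-.067)<.003)&(abs(t)<.07)
print("bay top s pct",np.percentile(s[top&(s>.1)],[1,3,50,97,99]))
m=(abs(Q[:,2]-.038)<.003)&(abs(abs(t)-.0775)<.004); print("wall s pct",np.percentile(s[m],[.5,2,50,98,99.5]))
h,e=np.histogram(s[top],40);print(list(zip(e.round(3),h)))
np.save("ax.npy",[*v,cy])
# bar: high points
m=(Q[:,2]>.05)&(t<-.08)&(t>-.12); 
o=np.argsort(s[m]); B=np.c_[s[m],t[m],Q[m,2]][o]
for q in np.array_split(B,14): print(q.mean(0).round(4),q[:,1].min().round(3),q[:,1].max().round(3))
m=(Q[:,2]>.075)&(abs(t+.035)<.045)&(s<.02); print("plate",np.percentile(s[m],[2,50,98]),np.percentile(t[m],[2,50,98]),Q[m,2].max())
```

```text
(array([ 0.65556914, -0.03547483], dtype=float32), array([-0.04796102, -0.9988492 ], dtype=float32), np.int64(407)) (array([0.5038001 , 0.02720314], dtype=float32), array([-0.0518749, -0.9986536], dtype=float32), np.int64(310))
axis deg -92.86128 gap 0.1547086
bay top s pct [0.13998997 0.14202851 0.18725338 0.23319914 0.23502604]
wall s pct [-0.14936385 -0.14395853 -0.00279169  0.22594001  0.23334861]
[(np.float64(-0.105), np.int64(79)), (np.float64(-0.096), np.int64(2)), (np.float64(-0.088), np.int64(0)), (np.float64(-0.079), np.int64(0)), (np.float64(-0.071), np.int64(0)), (np.float64(-0.062), np.int64(0)), (np.float64(-0.054), np.int64(0)), (np.float64(-0.045), np.int64(0)), (np.float64(-0.037), np.int64(0)), (np.float64(-0.028), np.int64(0)), (np.float64(-0.02), np.int64(0)), (np.float64(-0.011), np.int64(0)), (np.float64(-0.002), np.int64(0)), (np.float64(0.006), np.int64(0)), (np.float64(0.015), np.int64(0)), (np.float64(0.023), np.int64(0)), (np.float64(0.032), np.int64(0)), (np.float64(0.04), np.int64(0)), (np.float64(0.049), np.int64(0)), (np.float64(0.057), np.int64(0)), (n
[... 653 characters left out ...]
64(255)), (np.float64(0.228), np.int64(240))]
[-0.1287 -0.0971  0.1251] -0.11 -0.083
[-0.1138 -0.0972  0.1208] -0.11 -0.083
[-0.0981 -0.0975  0.1156] -0.111 -0.084
[-0.0821 -0.0972  0.1101] -0.109 -0.083
[-0.0656 -0.0974  0.1047] -0.111 -0.082
[-0.0488 -0.0978  0.0991] -0.11 -0.082
[-0.0322 -0.0976  0.0936] -0.11 -0.083
[-0.0154 -0.0975  0.0881] -0.108 -0.083
[ 0.0016 -0.0978  0.0823] -0.112 -0.082
[ 0.0186 -0.0977  0.0767] -0.11 -0.083
[ 0.0358 -0.0974  0.0708] -0.109 -0.081
[ 0.0532 -0.0969  0.0647] -0.11 -0.081
[ 0.0778 -0.0964  0.0574] -0.109 -0.081
[ 0.1542 -0.0864  0.0582] -0.102 -0.08
plate [-0.10465426 -0.10201729 -0.09659448] [-0.0628017  -0.03021463 -0.00604847] 0.08875440359045701
```

```bash
cat >> h.py <<'E'
vx_,vy_,cy_=np.load("ax.npy"); V=np.array([vx_,vy_]);Y=np.array([-vy_,vx_]); S0=.1257; CY=cy_-.001
def W(x,y,z): return np.r_[V*(S0+x)+Y*(CY+y),z]
def L(p): return np.array([V@p[:2]-S0,Y@p[:2]-CY,p[2]])
E
python3 - <<'E'
from h import *
im=cv2.imread("pics/scene0.png"); c=cam("scene")
for P,col in((W(-.281+.012,-.096,.127),(0,0,255)),(W(-.2305,-.035,.085),(0,255,0)),(W(-.06,-.096,.028),(255,0,255)),(W(.11,-.08,.067),(255,255,0)),(W(-.275,.0775,.038),(0,255,255))):
    cv2.circle(im,tuple(proj(c,P).round().astype(int).tolist()),1,col,-1)
cv2.imwrite("pics/crop1.png",cv2.resize(im[230:340,260:490],None,fx=3.4,fy=3.4,interpolation=cv2.INTER_NEAREST))
print(W(-.25,-.0655,.2))
E
```

```text
[0.5182341  0.09855363 0.2       ]
```

View pics/crop1.png

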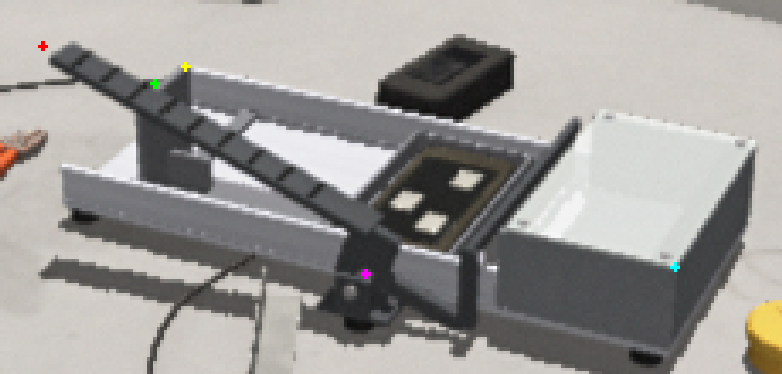

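Call:
arm_command([
  [[0,0,0,0.113,0],[0,0,0,0.113,0],[0,0,0,0.113,0],[0,0,0,0.113,0],[0,0,0,0.113,0],[0,0,0,0.113,0],[0,0,0,0.113,0],[0,0,0,0.113,0],[0,0,0,0,0]],
])

```text
t: 1.23
eef_pos: [0.1674, 0.6278, 0.2573]
tcp_rot: [0.723, 0.691, -0.0, 0.0]
contact_force: [0.5, -0.3, 0.1]
finger_gap: 0.044
gripper_force: 0.0
```

```bash
cat > st.py <<'E'
from h import *
from scipy.spatial.transform import Rotation as Ro
s=env.sense(); R=Ro.from_quat(s["tcp_rot"]).as_matrix(); print("t",s["t"],"chute xyz tcp",L(s["eef_pos"]).round(4),"gap",s["finger_gap"],"F",np.r_[V@s["contact_force"][:2],Y@s["contact_force"][:2],s["contact_force"][2]].round(2))
print("yaw err deg",np.degrees(np.arctan2(R[0,1]*Y[1]-R[1,1]*Y[0],R[:2,1]@Y)).round(2),"(world sign tool minus..)", R[:,2].round(3), s["joint_positions"].round(2))
def to(x,y,z): return (R.T@(W(x,y,z)-s["eef_pos"])/.5).round(3)
E
python3 -c "
from st import *
print(to(-.25,-.0655,.2))"
```

```text
t 1.225 chute xyz tcp [-0.7611 -0.4423  0.2573] gap 0.043954217178109836 F [0.32 0.51 0.15]
yaw err deg -0.32 (world sign tool minus..) [ 0.    -0.001 -1.   ] [-1.59  0.55  0.3   1.55 -0.18  1.07 -1.28]
[-1.026  0.748  0.116]
```

The crop confirms the choice: ribbed bar (free end about (65,55) in the crop), push plate behind it with its top at (155,85), pivot (365,273), bay corner (675,267). The projected points land on the features. The bystanders are not involved: the black box, yellow phone and tin.

Call:
arm_command([
  [[-0.085,0.062,0.009,0,0],[-0.085,0.062,0.009,0,0],[-0.085,0.062,0.009,0,0],[-0.085,0.062,0.009,0,0],[-0.085,0.062,0.009,0,0],[-0.085,0.062,0.009,0,0],[-0.085,0.062,0.009,0,0],[-0.085,0.062,0.009,0,0],[-0.085,0.062,0.009,0,0],[-0.085,0.062,0.009,0,0],[-0.085,0.062,0.009,0,0],[-0.085,0.062,0.009,0,0]],
])

```text
t: 2.72
eef_pos: [0.5165, 0.1001, 0.2036]
tcp_rot: [0.722, 0.692, 0.0, -0.0]
contact_force: [0.7, 0.5, 0.8]
finger_gap: 0.0438
gripper_force: 0.0
```

Call:
arm_command([
  [[0,0,0,0,0],[0,0,0,0,0]],
])

```text
t: 2.98
eef_pos: [0.5153, 0.102, 0.2035]
tcp_rot: [0.722, 0.692, -0.0, -0.0]
contact_force: [-0.6, 0.0, -0.0]
finger_gap: 0.0438
gripper_force: 0.0
```

Run:
```python
from st import *
print(to(-.247,-.0655,.2))
c=cam("wrist"); p,D=optics.grab_frame("wrist"); P=cloud(c,D); print((D>0).mean())
l=np.stack([P[...,:2]@V-S0,P[...,:2]@Y-CY,P[...,2]],-1)
m=(l[...,2]>.05)&(l[...,2]<.135)&(l[...,1]<-.08)&(l[...,1]>-.115)&(l[...,0]>-.3)&(l[...,0]<-.09)
print("bar x",np.percentile(l[m][:,0],[1,99]),"y",np.percentile(l[m][:,1],[1,50,99]),"zmax",l[m][:,2].max())
m=(abs(l[...,2]-.085)<.003)&(abs(l[...,1]+.035)<.035)&(abs(l[...,0]+.23)<.03)
print("plate x",np.percentile(l[m][:,0],[1,50,99]),"y",np.percentile(l[m][:,1],[1,50,99]),m.sum())
for y in(.0775,-.0775):
  m=(abs(l[...,2]-.038)<.003)&(abs(l[...,1]-y)<.006)&(l[...,0]<-.05); print("wall",y,m.sum(),np.median(l[m][:,1]) if m.any() else 0, np.polyfit(l[m][:,0],l[m][:,1],1) if m.sum()>9 else 0)
cv2.imwrite("pics/w1.png",p)
```

```text
t 2.975 chute xyz tcp [-0.2533 -0.0686  0.2035] gap 0.043781532390301144 F [ 0.01 -0.65 -0.01]
yaw err deg -0.37 (world sign tool minus..) [-0.001  0.    -1.   ] [-0.64  0.42  0.46  1.94 -0.25  0.84 -0.09]
[-0.013  0.006  0.007]
0.9961783854166667
bar x [-0.2588795  -0.09227474] y [-0.10561219 -0.09319414 -0.08237757] zmax 0.12966797772606045
plate x [-0.22870771 -0.22648556 -0.22306523] y [-0.06244227 -0.03382695 -0.0045654 ] 915
wall 0.0775 1260 0.0780151848598567 [0.00063522 0.07840607]
wall -0.0775 1418 -0.07594416711648044 [ 0.00243005 -0.07535058]
```

View pics/w1.png

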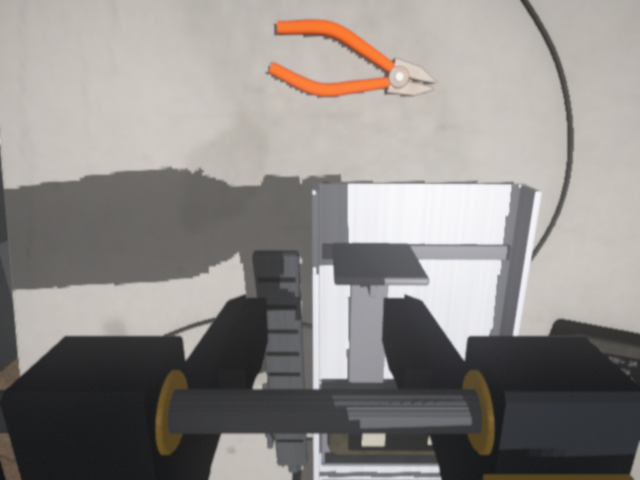

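Wrist view: bar at (280,360), push plate (380,265), cutters (350,60), fingers either side at (245,330) and (405,330). The plate's rear face and the bar agree with the model to about 2 mm, so I'll press.

Call:
arm_command([
  [[-0.007,0.004,0,0,0],[-0.006,0.003,0.03,0,0],[0,0,0.04,0,0],[0,0,0.04,0,0],[0,0,0.03,0,0],[0,0,0.03,0,0],[0,0,0.03,0,0],[0,0,0.03,0,0],[0,0,0.02,0,0],[0,0,0,0,0],[0,0,0,0,0]],
])

```text
t: 4.4
eef_pos: [0.5186, 0.0945, 0.0788]
tcp_rot: [0.723, 0.691, -0.0, -0.0]
contact_force: [-1.0, 0.6, 2.9]
finger_gap: 0.0441
gripper_force: 1.0
```

Run:
```python
from st import *
print(to(-.247,-.065,.078))
p,D=optics.grab_frame("side"); cv2.imwrite("pics/s1.png",cv2.resize(p[150:330,220:440],None,fx=3,fy=3))
```

```text
t 4.4 chute xyz tcp [-0.246  -0.065   0.0788] gap 0.044140982469819214 F [-0.54 -0.98  2.92]
yaw err deg -0.22 (world sign tool minus..) [-0.001 -0.    -1.   ] [-0.54  0.63  0.35  1.99 -0.38  0.59  0.02]
[ 0.002 -0.     0.002]
```

View pics/s1.png

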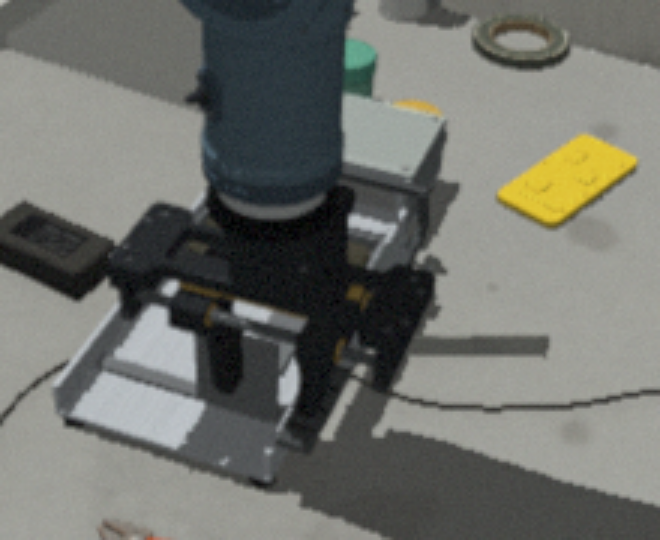

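Side crop: the bar is level under the finger at about (305,430), and the other finger stands behind the push plate at (228,365). Contact is about 3 N upward. I'll push forward.

Call:
arm_command([
  [[-0.008,0,0,0,0],[-0.008,0,0,0,0],[-0.01,0,0,0,0],[-0.012,0,0,0,0],[-0.012,0,0,0,0],[-0.012,0,0,0,0],[-0.012,0,0,0,0],[-0.012,0,0,0,0],[-0.012,0,0,0,0],[-0.012,0,0,0,0],[-0.01,0,0,0,0],[-0.008,0,0,0,0]],
])

```text
t: 5.95
eef_pos: [0.5165, 0.032, 0.0792]
tcp_rot: [0.723, 0.691, 0.001, -0.0]
contact_force: [-1.6, 5.9, 5.7]
finger_gap: 0.0441
gripper_force: 3.7
```

Run:
```python
from st import *
print(to(-.120,-.065,.078))
p,D=optics.grab_frame("scene"); cv2.imwrite("pics/c2.png",cv2.resize(p[220:350,250:510],None,fx=3,fy=3))
```

```text
t 5.95 chute xyz tcp [-0.1834 -0.0639  0.0792] gap 0.044114407948253845 F [-5.82 -1.94  5.74]
yaw err deg -0.29 (world sign tool minus..) [ 0.001  0.002 -1.   ] [-0.41  0.62  0.34  2.01 -0.37  0.57  0.14]
[-0.127 -0.003  0.002]
```

View pics/c2.png

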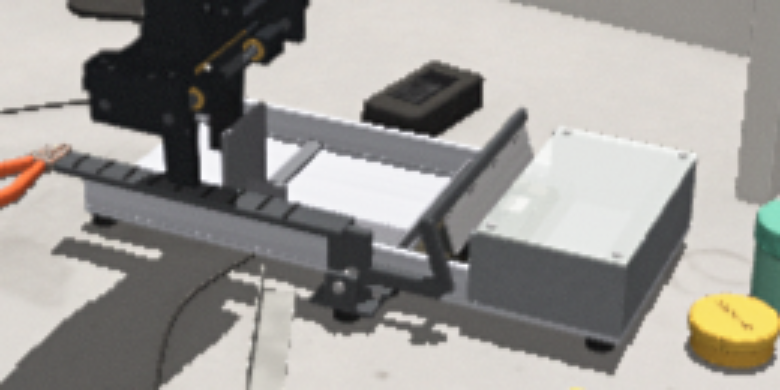

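The scene shows the bar level, the gate raised and the pan under it, with the finger behind the plate at (215,150). I'll continue to home.

Call:
arm_command([
  [[-0.009,0,0,0,0],[-0.011,-0.001,0.001,0,0],[-0.012,0,0,0,0],[-0.012,-0.001,0,0,0],[-0.012,0,0,0,0],[-0.012,0,0,0,0],[-0.012,0,0,0,0],[-0.012,0,0,0,0],[-0.011,0,0,0,0],[-0.01,0,0,0,0],[-0.008,0,0,0,0],[-0.004,0,0,0,0]],
])

```text
t: 7.5
eef_pos: [0.5127, -0.0291, 0.0789]
tcp_rot: [0.723, 0.691, 0.001, -0.001]
contact_force: [-1.0, 10.5, 9.3]
finger_gap: 0.0439
gripper_force: 6.3
```

```bash
python3 -c "
from st import *
print(to(-.120,-.065,.078))"
```

```text
t 7.5 chute xyz tcp [-0.1222 -0.0647  0.0789] gap 0.043946689891163807 F [-10.44  -1.5    9.3 ]
yaw err deg -0.3 (world sign tool minus..) [ 0.     0.004 -1.   ] [-0.29  0.61  0.33  2.02 -0.37  0.56  0.26]
[-0.004 -0.001  0.002]
```

Force is rising, so the tray is near the stop. I'll inch on until it is clearly seated.

Call:
arm_command([
  [[-0.004,0,0,0,0],[-0.004,0,0,0,0],[-0.004,0,0,0,0],[0,0,0,0,0]],
])

```text
t: 8.0
eef_pos: [0.5127, -0.0312, 0.079]
tcp_rot: [0.721, 0.693, 0.003, -0.003]
contact_force: [-0.6, 20.1, 13.4]
finger_gap: 0.0439
gripper_force: 10.9
```

Run:
```python
from st import *
c=cam("wrist"); p,D=optics.grab_frame("wrist"); P=cloud(c,D)
l=np.stack([P[...,:2]@V-S0,P[...,:2]@Y-CY,P[...,2]],-1)
m=(abs(l[...,2]-.085)<.003)&(abs(l[...,1]+.035)<.035)&(abs(l[...,0]+.11)<.03)
print("plate x",np.percentile(l[m][:,0],[1,10,50,90,99]),m.sum())
```

```text
t 8.0 chute xyz tcp [-0.1201 -0.0646  0.079 ] gap 0.04393838807427852 F [-20.08  -1.56  13.42]
yaw err deg -0.54 (world sign tool minus..) [ 0.     0.008 -1.   ] [-0.28  0.61  0.33  2.02 -0.37  0.57  0.27]
plate x [-0.13163336 -0.13095059 -0.11055661 -0.10858166 -0.10761021] 1568
```

At -20 N it is against the stop, with the plate's rear at about -0.111 as expected. I'll back off along the bar, then rise.

Call:
arm_command([
  [[0.008,0,0,0,0],[0.01,0,0,0,0],[0.014,0,0,0,0],[0.014,0,0,0,0],[0,0,0,0,0],[0,0,-0.015,0,0],[0,0,-0.02,0,0],[0,0,-0.03,0,0],[0,0,-0.05,0,0],[0,0,-0.08,0,0],[0,0,-0.08,0,0],[0,0,-0.08,0,0]],
])

```text
t: 9.55
eef_pos: [0.5125, -0.014, 0.2577]
tcp_rot: [0.723, 0.691, 0.0, -0.0]
contact_force: [0.2, 1.4, -0.0]
finger_gap: 0.044
gripper_force: 0.0
```

Call:
arm_command([
  [[0.1,0,0,0,0],[0.1,0,0,0,0],[0.1,0,0,0,0],[0,0,0,0,0],[0,0,0,0,0]],
])

```text
t: 10.18
eef_pos: [0.5195, 0.1349, 0.2561]
tcp_rot: [0.723, 0.691, -0.0, 0.0]
contact_force: [-0.1, -1.3, -0.3]
finger_gap: 0.0439
gripper_force: 0.0
```

Run:
```python
from st import *
c=cam("scene"); p,D=optics.grab_frame("scene"); P=cloud(c,D)
l=np.stack([P[...,:2]@V-S0,P[...,:2]@Y-CY,P[...,2]],-1)
m=(abs(l[...,2]-.083)<.004)&(abs(l[...,1]+.035)<.033)&(abs(l[...,0]+.11)<.03)
print("plate x",np.percentile(l[m][:,0],[1,50,99]),m.sum())
m=(abs(l[...,1]+.096)<.012)&(abs(l[...,0]+.25)<.012)&(l[...,2]>.03)&(l[...,2]<.15);print("bar z",np.median(l[m][:,2]),m.sum())
cv2.imwrite("pics/c3.png",cv2.resize(p[220:350,250:510],None,fx=3,fy=3))
```

```text
t 10.175 chute xyz tcp [-0.2863 -0.066   0.2561] gap 0.04394986068331063 F [ 1.26 -0.05 -0.33]
yaw err deg -0.23 (world sign tool minus..) [-0. -0. -1.] [-0.68  0.36  0.43  1.86 -0.18  0.96 -0.21]
plate x [-0.11064611 -0.10687378 -0.1038628 ] 63
bar z 0.12289233158813825 89
```

View pics/c3.png

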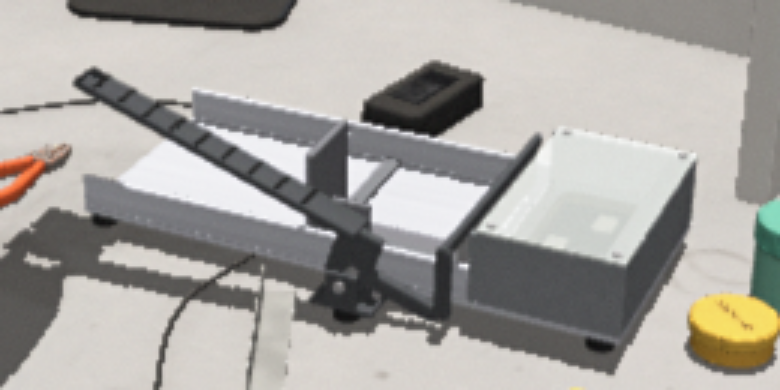

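The gate is shut, the bar is up at (90,75), and the tray and phone are inside the bay. The plate at (327,160) is at its home position and the robot is clear, so I'll hand in.

```bash
python3 -c "
from workcell import job_done
print(job_done())"
```

```text
the job is handed in; nothing more can be done
None
```

The tray is home against the end stop with the phone in its pan, and the gate is shut behind it. I handed the job in at about 10 s of the 35 s allowed; no verdict came back.

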